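# Fit the bayonet filter cartridge to the bench fume extractor

### The arm

A 7-joint arm with a two-finger parallel gripper is mounted at the origin on the work surface. World frame = base frame: x ahead of the robot, y to its left, z up, the work surface at z = 0. Lengths are in m, angles in rad, forces in N, time in s.
With the tool pointing down it reaches from about 0.425 to 0.925 m from the base axis. Payload 6.8 kg.
Tool frame: the origin (TCP) lies midway between the tips of the shut fingers; the grasp point (between the pads) lies 19 mm behind it; x points along the fingers, y is the direction in which the jaws open and shut, and the axes are right-handed (so a half turn about x gives the same grasp; the last joint's range is limited). The gripper opens to 85 mm and grips with 20 to 120 N. Pads are 22 mm wide; open, the fingers measure 114 mm over their backs; the gripper's body (76 mm by 85 mm) begins 54 mm behind the grasp point. The pads swing forward as they close: fully open they stand 13 mm farther back than shut.
Start: joints at [1.215, 0.477, 0.022, 1.555, -0.011, 1.109, -0.083], TCP at [0.166, -0.654, 0.231] pointing down, gripper open.
Joint ranges: [-2.96, 2.96], [-0.34, 2.1], [-1.41, 1.46], [0.24, 2.44], [-1.37, 4.51], [0.17, 1.92], [-2.96, 2.96]. Speed limits (rad/s): [2.39, 2.39, 3.14, 3.14, 3.14, 3.14, 3.14].

### API

Orientations are given as a rotation vector (axis times angle).
In Python, from bench import r, viewer, nets gives the robot as it stands.
- The arm moves only by the shell command python3 -m pendant 'ROWS' [FORCE]. ROWS is JSON, one flat list of numbers, 5 for each row, row after row: the finger opening in mm, from 0 to 85.4, then the shift along the tool's x, y, z in mm, then the turn about the tool's x in rad. A call has 1 to 20 rows; each row shifts and turns the commanded pose from where the row before left it, along the tool's axes as they then stand; what a row does not reach is not made up. A row lasts 1/8 s, in which the tool goes at most 62.5 mm and 10.7 degrees, less where a joint would pass 70% of its speed; a pose out of reach is approached as far as the arm can. A call with a gripper value outside its range is refused whole. The fingers move at their own pace and stop on an object; FORCE is the grip in N (left out, the last holds). Time passes only in rows, so rows that do not move let the fingers close. It gives the time, the measured TCP pose, the force and the opening at its end, in the units of the state.
- r.get_obs(): the state, without advancing time (a new reading comes with each control period).
- viewer.grab_frame(name): name is "scene" or "top" or "wrist"; returns (picture, depth): 480x640x3 uint8, red, green, blue; 480x640 float32, m along the optical axis (not along the pixel's ray), 0 where there is no reading.
- viewer.calibration(name): a dict with "mtx" (3x3 intrinsics, pixels), "world_to_cam" (4x4, takes a point from world to camera coordinates). Camera axes: x right, y up, looking along -z (the intrinsics and any distortion apply to the point x, -y, -z); pixel columns grow to the right and rows downward; lengths in m; the calibration is good to about 2 mm. The wrist camera is an equidistant fisheye: a pixel r from the principal point sees the ray r / f radians off the axis. A picture is of the moment at which its call begins: read the wrist's pose just before it. calibration takes no time and is no camera call; for the wrist camera it gives the pose at the moment of the call.
- r.hand_in(): hands the job in, once; it reports no verdict.
Trained networks look in the newest picture that a camera, given by its name, has taken for a name from the list of things; names that differ only in an ending like _2 or _b are one class to them, and where a whole thing is asked for, a point or a joint stands for the part that bears it (a point fixed in the world has none). Each returns a list of dicts, best first, with "score" (0 to 1); they miss things now and then, are a little off and sometimes report something else, mostly with a low value. They report only what shows in the picture. A call takes as long as a camera call. They do not tell look-alikes from the thing itself.
- nets.look_for(name, camera): "location" ([x, y, z] in m, in world coordinates, good to about 4 mm: the middle of the surface that is visible of it).
- nets.silhouettes(name, camera): "mask" (480x640 bool, what is visible of it).
The state is a dict: "clock": time; "joints": joint angles; "qvel": joint speeds; "tau": joint torques, N m; "tcp_pos": TCP position; "orientation": TCP orientation; "contact_force": force on the tool from outside, world axes, zero at the start; "moment": the same for the moment, N m; "grip_width": finger opening in m.
Only numpy, scipy, OpenCV 4.12 (cv2) and the standard library are available. Lean on these libraries where they do the work, as an engineer would, in place of code of your own. Each camera call takes 0.05 s, during which the arm holds its last target. There are 200 camera calls.

### The job

Put the filter cartridge that has two opposite lugs at its foot into the keyhole-shaped port on top of the fume extractor (the low white box, 240 x 200 x 74 mm, fixed to the bench): line its lugs up with the port's two slots, lower it fully in, twist it clockwise (seen from above) to the stop and let go. Leave the other two cartridges standing where they are.

Things in the scene. Friction and masses are not known exactly. Their poses are not given: they have to be found in the camera images.
- cartridge: The one to fit, standing upright, 92 mm tall: aluminium cylinder 38 mm in diameter, 60 mm high; at its foot two opposite grey lugs, together a bar 76 mm long (along x), 13 wide, 8 thick, flush with the underside; on top a grey grip bar 46 long (along x), 14 thick (along y), 60 to 92 mm above the underside. Origin: centre of underside; z up. A half turn about z changes nothing. 0.11 to 0.23 kg.
- port (a point): Centre of the port's floor, 80 mm above the bench; z up, x along the slots. A block 110 mm square, 18 mm high above this floor; bore 52 mm in diameter, two opposite slots 27 wide reaching 45 mm from the centre, through a 6 mm top plate; below it a 12 mm cavity where the lugs, down on the floor, turn 60 degrees clockwise (give or take 12 for play) to a stop; no spring; the other way is blocked.
- round_cartridge: Another cartridge, not wanted, 92 mm tall: same cylinder and grip bar, but its foot is a round disc 60 mm in diameter and 8 mm thick, without lugs. Origin: centre of the underside, standing upright on the bench.
- three_lug_cartridge: Another cartridge, not wanted, 107 mm tall: same diameter and grip bar, but with three lugs at its foot, 120 degrees apart, each reaching 38 mm from the axis. Origin: centre of the underside, standing upright on the bench.
Mind the look-alikes: they are no part of the job. Leave any green or yellow look-alike of the cartridge alone.

How it is judged:
By the outcome, as a careful person would: the job done as asked, in the order asked, and still so for the second after the job is handed in, with the robot touching nothing.
It also fails if it takes over 42 s, if anything falls off the work surface, if the arm or the gripper's body presses on something with over 40 N, if the wrist force passes 120 N, or if a joint passes its speed limit or range.

## Working session

There is one attempt and no reset: what is moved stays moved. The work goes in short steps, Python scripts to look and compute and a shell command to move; the robot and the scene stay as the last step left them, time stands still between calls to the robot, and variables do not carry over. Pictures are saved under pics/ and viewed, about 8 in all and at most 12, crops included, and the job is handed in when it is done.

```bash
mkdir -p pics; cat > h.py <<'E'
import numpy as np, cv2
from scipy.spatial.transform import Rotation as R
from bench import r, viewer, nets
def cloud(cam):
    img,d=viewer.grab_frame(cam); c=viewer.calibration(cam); K=np.array(c["mtx"]); T=np.linalg.inv(np.array(c["world_to_cam"]))
    v,u=np.mgrid[0:480,0:640]
    if cam=="wrist":
        x=(u-K[0,2])/K[0,0]; y=(v-K[1,2])/K[1,1]; th=np.hypot(x,y); s=np.where(th>1e-9,np.tan(np.minimum(th,1.5))/np.maximum(th,1e-9),1); x=x*s;y=y*s
    else: x=(u-K[0,2])/K[0,0]; y=(v-K[1,2])/K[1,1]
    P=np.stack([x*d,-y*d,-d],-1)@T[:3,:3].T+T[:3,3]; P[d==0]=np.nan
    return img,d,P
def state():
    o=r.get_obs(); M=R.from_rotvec(o["orientation"]).as_matrix()
    print("t",o["clock"],"tcp",np.round(o["tcp_pos"],4),"F",np.round(o["contact_force"],1),"w",round(o["grip_width"],4)); print("toolaxes cols\n",np.round(M,3),"j",np.round(o["joints"],3))
    return o,M
def save(n,img): cv2.imwrite("pics/"+n,np.ascontiguousarray(img[...,::-1]))
E
python3 - <<'E'
from h import *
state()
a=cloud("scene")[0]; 
for n in ["cartridge","port","round_cartridge","three_lug_cartridge"]:
    for x in nets.look_for(n,"scene")[:3]: print("scene",n,np.round(x["location"],3),round(x["score"],2))
b,d,P=cloud("top")
for n in ["cartridge","port","round_cartridge","three_lug_cartridge"]:
    for x in nets.look_for(n,"top")[:3]: print("top",n,np.round(x["location"],3),round(x["score"],2))
save("s1.png",a); save("t1.png",b)
print(viewer.calibration("top"))
np.savez("top.npz",P=P,img=b)
E
```

```text
t 0.0 tcp [ 0.1654 -0.6538  0.2303] F [ 0.1  0.2 -0.1] w 0.0853
toolaxes cols
 [[-0.001  0.245 -0.969]
 [ 0.002 -0.969 -0.245]
 [-1.    -0.002  0.   ]] j [ 1.215  0.478  0.022  1.556 -0.012  1.109 -0.083]
scene cartridge [ 0.427 -0.383  0.05 ] 0.72
scene cartridge [ 0.568 -0.164  0.049] 0.62
scene cartridge [ 0.565 -0.266  0.05 ] 0.6
scene port [0.558 0.256 0.073] 0.86
scene port [ 0.472 -0.038  0.048] 0.71
scene round_cartridge [ 0.66  -0.066  0.044] 0.78
scene round_cartridge [ 0.472 -0.042  0.049] 0.17
scene three_lug_cartridge [ 0.473 -0.041  0.047] 0.9
top cartridge [ 0.546 -0.166  0.056] 0.97
top cartridge [ 0.548 -0.261  0.062] 0.77
top cartridge [ 0.561 -0.364  0.058] 0.68
top port [0.495 0.258 0.072] 0.79
top round_cartridge [ 0.639 -0.064  0.05 ] 0.57
top three_lug_cartridge [ 0.452 -0.04   0.08 ] 0.62
{'mtx': array([[471.61064392,   0.        , 314.65279116],
       [  0.        , 471.61064392, 243.38224338],
       [  0.        ,   0.        ,   1.        ]]), 'world_to_cam': array([[ 0.00767088, -0.99978123, -0.01945893, -0.03667567],
       [ 0.98348327,  0.00402388,  0.18095434, -0.54064807],
       [-0.18083645, -0.02052561,  0.98329898, -0.916432  ],
       [ 0.        ,  0.        ,  0.        ,  1.        ]])}
```

View pics/s1.png

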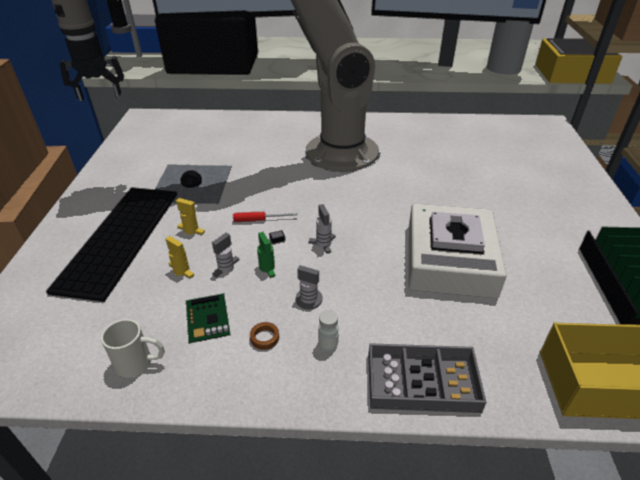

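View pics/t1.png

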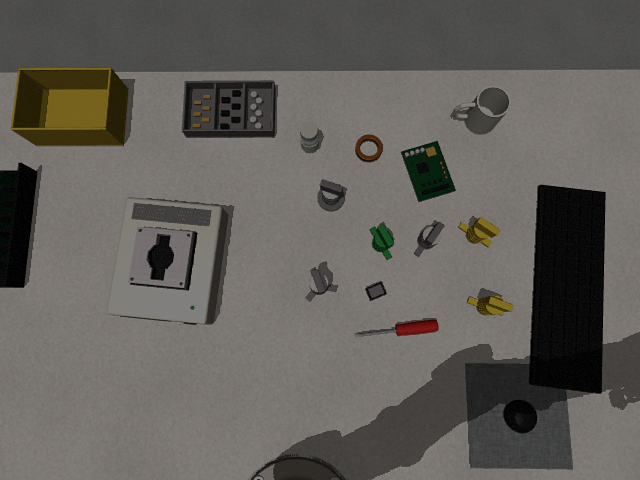

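The scene shows these candidates in the top picture: grey two-lug (430,236), green (382,238), yellow (480,232) and (490,303), round foot (332,193), three-lug (321,280). I choose grey (430,236), near world (0.55,-0.265). The port is at (160,257), with its slots roughly along image vertical.

```bash
python3 - <<'E'
from h import *
z=np.load("top.npz");P=z["P"];img=z["img"]
reg=np.zeros((480,640),bool); reg[210:265,405:455]=1
def fit(m,n):
    p=P[m][:,:2].astype(np.float32); c,s,a=cv2.minAreaRect(p); B=cv2.boxPoints((c,s,a)); e=max([B[1]-B[0],B[2]-B[1]],key=np.linalg.norm)
    print(n,m.sum(),"c",np.round(c,4),"size",np.round(s,4),"yaw",np.round(np.degrees(np.arctan2(e[1],e[0])),1),"z",np.round(np.median(P[m][:,2]),4))
Z=P[...,2]
for a,b in [(.085,.1),(.08,.1),(.004,.014)]: 
    fit(reg&(Z>a)&(Z<b),f"grip {a}-{b}")
reg2=np.zeros((480,640),bool); reg2[215:300,120:205]=1
fit(reg2&(Z>.092)&(Z<.106),"block"); 
hole=reg2&(Z<.088)&(Z>.07)&(img.max(-1)<75)
fit(hole,"hole")
reg3=np.zeros((480,640),bool); reg3[190:330,100:235]=1
fit(reg3&(Z>.066)&(Z<.09),"box")
c=np.hstack([cv2.resize(img[205:270,400:465],(390,390),interpolation=2),cv2.resize(img[220:295,122:197],(390,390),interpolation=2)]); save("c1.png",c)
E
```

```text
grip 0.085-0.1 174 c [ 0.556  -0.2691] size [0.0141 0.0464] yaw -34.5 z 0.0922
grip 0.08-0.1 181 c [ 0.556  -0.2691] size [0.0141 0.0464] yaw -34.5 z 0.0921
grip 0.004-0.014 157 c [ 0.5656 -0.2798] size [0.1157 0.1056] yaw 0.2 z 0.0057
block 2424 c [0.5045 0.266 ] size [0.1117 0.1104] yaw 84.7 z 0.0989
hole 1635 c [0.5178 0.2629] size [0.1524 0.1487] yaw 0.1 z 0.0797
box 9305 c [0.5046 0.2654] size [0.2011 0.2401] yaw -5.3 z 0.0752
```

View pics/c1.png

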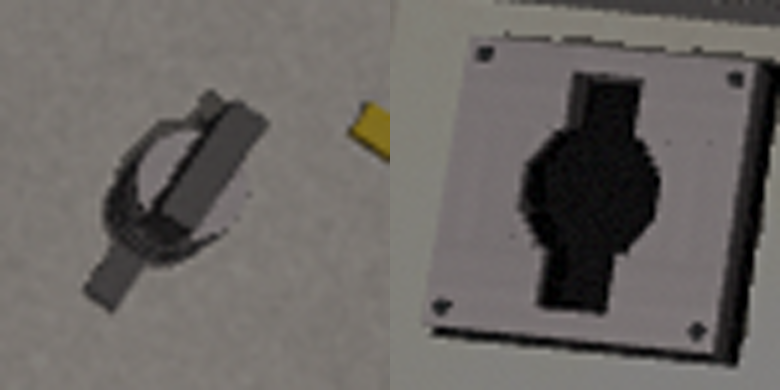

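The crop confirms it: grey body with exactly two opposite lugs (left, foot at (100,290) and (205,100)). On the right is the port, with slots along the block axis at yaw ≈ -5.3°. I'm moving above the cartridge now, with a total turn of -2.29 rad so that the twist stays in joint range.

```bash
python3 -m pendant '[60,0,-20,-34,0, 60,0,-20,-34,0, 60,0,-20,-34,0, 60,0,-20,-34,0, 60,0,-20,-34,0, 60,0,-20,-34,0, 60,0,-20,-34,0, 60,0,-20,-34,0, 60,0,-20,-34,0, 60,0,-20,-34,0, 60,0,-20,-34,0, 60,0,-20,-34,0, 60,0,-20,-34,0, 60,0,-17,-31,0, 60,0,0,0,-0.18, 60,0,0,0,-0.18, 60,0,0,0,-0.18, 60,0,0,0,-0.18, 60,0,0,0,-0.18, 60,0,0,0,-0.18]' 40
python3 -m pendant '[60,0,0,0,-0.18, 60,0,0,0,-0.18, 60,0,0,0,-0.18, 60,0,0,0,-0.18, 60,0,0,0,-0.18, 60,0,0,0,-0.18, 60,0,0,0,-0.13, 60,0,0,0,0, 60,0,0,0,0]'
cat > look.py <<'E'
from h import *
import sys
o,M=state(); img,d,P=cloud("wrist"); save(sys.argv[1],img); np.savez("w.npz",P=P,img=img)
t=np.array(o["tcp_pos"])
lo,hi=float(sys.argv[2]),float(sys.argv[3]); cx,cy=float(sys.argv[4]),float(sys.argv[5]); rad=float(sys.argv[6])
m=(P[...,2]>lo)&(P[...,2]<hi)&(np.hypot(P[...,0]-cx,P[...,1]-cy)<rad)
c,s,a=cv2.minAreaRect(P[m][:,:2].astype(np.float32)); B=cv2.boxPoints((c,s,a)); e=max([B[1]-B[0],B[2]-B[1]],key=np.linalg.norm)
print(m.sum(),"c",np.round(c,4),"size",np.round(s,4),"yaw",np.degrees(np.arctan2(e[1],e[0])),"toolyaw",np.degrees(np.arctan2(M[1,1],M[0,1])), "medz",np.median(P[m][:,2]))
print("delta in tool mm",np.round(M.T@np.array([c[0]-t[0],c[1]-t[1],0])*1000,1))
E
python3 look.py w1.png 0.083 0.1 0.556 -0.269 0.04
```

```text
clock: 3.0
tcp_pos: [0.5562, -0.27, 0.2314]
orientation: [1.382, 1.087, -1.382]
contact_force: [0.6, -0.2, 0.3]
grip_width: 0.06
clock: 4.12
tcp_pos: [0.5561, -0.27, 0.2313]
orientation: [0.475, 1.518, -0.475]
contact_force: [0.7, -0.4, 0.6]
grip_width: 0.06
t 4.125 tcp [ 0.5561 -0.27    0.2313] F [ 0.7 -0.4  0.6] w 0.06
toolaxes cols
 [[ 0.     0.57   0.822]
 [-0.     0.822 -0.57 ]
 [-1.    -0.     0.   ]] j [ 0.816  0.456 -0.628  1.664  0.292  1.117  1.072]
1018 c [ 0.5538 -0.2702] size [0.0136 0.0463] yaw -35.1451 toolyaw 55.24384788086789 medz 0.09193919523546823
delta in tool mm [-0.  -1.5 -1.8]
```

View pics/w1.png

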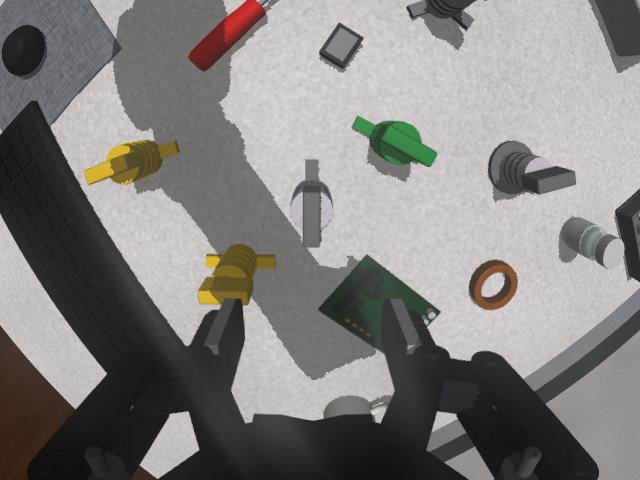

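The wrist view shows the grey two-lug cartridge at (312,205), its grip bar square between the fingers, with the yellow and green ones clear. The correction is small, so I'm descending and gripping, then lifting 20 mm.

```bash
python3 -m pendant '[60,30,-1.5,-1.8,0, 60,30,0,0,0, 60,30,0,0,0, 60,30,0,0,0, 60,25,0,0,0, 60,12,0,0,0, 60,7,0,0,0, 60,0,0,0,0, 0,0,0,0,0, 0,0,0,0,0, 0,0,0,0,0, 0,0,0,0,0, 0,0,0,0,0]' 60
python3 -m pendant '[0,-5,0,0,0, 0,-15,0,0,0, 0,0,0,0,0]'
```

```text
clock: 5.8
tcp_pos: [0.5545, -0.2701, 0.068]
orientation: [0.473, 1.517, -0.473]
contact_force: [0.5, 0.9, 6.4]
grip_width: 0.0131
clock: 6.18
tcp_pos: [0.5547, -0.2704, 0.0888]
orientation: [0.473, 1.516, -0.473]
contact_force: [1.3, 0.1, -2.1]
grip_width: 0.0131
```

```bash
python3 -m pendant '[0,-35,0,0,0, 0,-35,0,0,0, 0,-35,0,0,0, 0,-35,0,0,0, 0,0,20,-17,0, 0,0,31,-26,0, 0,0,31,-26,0, 0,0,31,-26,0, 0,0,31,-26,0, 0,0,31,-26,0, 0,0,31,-26,0, 0,0,31,-26,0, 0,0,31,-26,0, 0,0,31,-26,0, 0,0,31,-26,0, 0,0,31,-26,0, 0,0,31,-26,0, 0,0,31,-26,0]'
python3 -m pendant '[0,0,-11,8,-0.17, 0,0,0,0,-0.17, 0,0,0,0,-0.175, 0,0,0,0,0, 0,0,0,0,0]'
python3 look.py w2.png 0.092 0.106 0.5045 0.266 0.085
python3 - <<'E'
from h import *
b,d,P=cloud("top"); np.savez("top2.npz",P=P,img=b); save("t2.png",cv2.resize(b[190:340,90:290],(800,600),interpolation=2))
E
```

```text
clock: 8.43
tcp_pos: [0.5015, 0.2807, 0.2272]
orientation: [0.473, 1.518, -0.473]
contact_force: [0.4, 0.9, -2.0]
grip_width: 0.0132
clock: 9.05
tcp_pos: [0.5021, 0.2659, 0.2272]
orientation: [0.072, 1.57, -0.073]
contact_force: [-0.6, -0.7, -1.8]
grip_width: 0.0133
t 9.05 tcp [0.5021 0.2659 0.2272] F [-0.6 -0.7 -1.8] w 0.0133
toolaxes cols
 [[-0.     0.092  0.996]
 [-0.     0.996 -0.092]
 [-1.    -0.    -0.   ]] j [ 0.106  0.453 -0.917  1.774  0.398  1.113  0.535]
12206 c [0.5026 0.265 ] size [0.1109 0.1111] yaw -5.1245728 toolyaw 84.71005892956295 medz 0.09813645916951616
delta in tool mm [ 0.  -0.9  0.6]
```

View pics/w2.png

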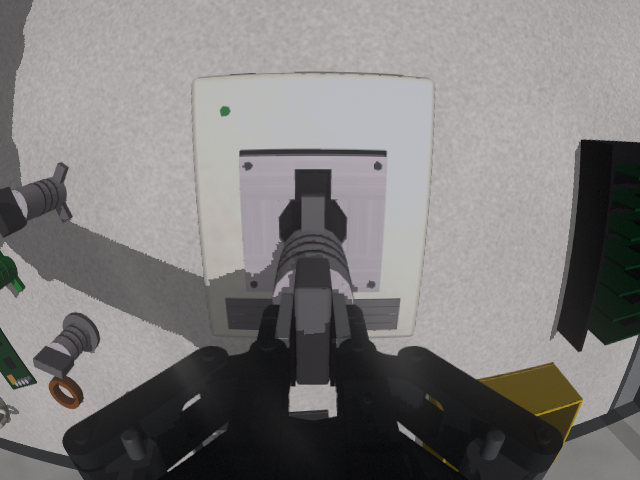

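The wrist view shows the port block centred at about (313,222), with a slot at (313,180) in line with the cartridge's lug. The block centre is within 1 mm of the TCP. I'm lowering carefully.

```bash
python3 -m pendant '[0,25,-0.9,0.6,0, 0,25,0,0,0, 0,6,0,0,0, 0,4,0,0,0, 0,4,0,0,0, 0,4,0,0,0, 0,0,0,0,0]'
python3 -m pendant '[0,3,0,0,0, 0,3,0,0,0, 0,3,0,0,0, 0,0,0,0,0]'
```

```text
clock: 10.02
tcp_pos: [0.5027, 0.265, 0.1593]
orientation: [0.07, 1.57, -0.07]
contact_force: [0.1, -0.8, -2.5]
grip_width: 0.0131
clock: 10.52
tcp_pos: [0.5025, 0.265, 0.15]
orientation: [0.069, 1.57, -0.07]
contact_force: [0.8, -0.0, -0.8]
grip_width: 0.013
```

Underside is now ~2 mm above the floor, inside the cavity, with no contact. I'm seating it.

```bash
python3 -m pendant '[0,1,0,0,0, 0,1,0,0,0, 0,0,0,0,0]'
python3 -c "
from h import *
state()"
```

```text
clock: 10.9
tcp_pos: [0.5027, 0.2651, 0.1483]
orientation: [0.07, 1.57, -0.07]
contact_force: [-0.4, 0.2, -2.5]
grip_width: 0.0129
t 10.9 tcp [0.5027 0.2651 0.1483] F [-0.4  0.2 -2.5] w 0.0129
toolaxes cols
 [[-0.     0.089  0.996]
 [-0.     0.996 -0.089]
 [-1.    -0.    -0.   ]] j [ 0.058  0.542 -0.862  1.849  0.491  0.979  0.465]
```

```bash
python3 -m pendant '[0,0.7,0,0,0, 0,0.7,0,0,0, 0,0,0,0,0]'
```

```text
clock: 11.28
tcp_pos: [0.5028, 0.2654, 0.148]
orientation: [0.069, 1.569, -0.07]
contact_force: [-2.9, -2.1, 7.4]
grip_width: 0.0131
```

It's on the floor (contact 7 N at the predicted height). I'm twisting clockwise (positive about tool x).

```bash
python3 -m pendant '[0,-0.5,0,0,0.06, 0,0,0,0,0.09, 0,0,0,0,0.09, 0,0,0,0,0.09, 0,0,0,0,0.09, 0,0,0,0,0.09, 0,0,0,0,0.09, 0,0,0,0,0.09, 0,0,0,0,0.09, 0,0,0,0,0.06, 0,0,0,0,0]'
cat > st.py <<'E'
from h import *
o,M=state(); print("moment",np.round(o["moment"],2),"toolyaw",np.degrees(np.arctan2(M[1,1],M[0,1])))
E
python3 st.py
python3 -m pendant '[0,0,0,0,0.05, 0,0,0,0,0.05, 0,0,0,0,0.05, 0,0,0,0,0]'
python3 st.py
```

```text
clock: 12.65
tcp_pos: [0.5031, 0.2654, 0.148]
orientation: [0.725, 1.446, -0.724]
contact_force: [-0.1, -0.8, 3.6]
grip_width: 0.0128
t 12.65 tcp [0.5031 0.2654 0.148 ] F [-0.1 -0.8  3.6] w 0.0128
toolaxes cols
 [[ 0.001  0.801  0.599]
 [ 0.     0.599 -0.801]
 [-1.     0.001  0.001]] j [-0.076  0.482 -0.671  1.858  0.369  0.928 -0.274]
moment [-0.3   0.15 -0.06] toolyaw 36.81288629173025
clock: 13.15
tcp_pos: [0.5031, 0.2655, 0.148]
orientation: [0.839, 1.402, -0.838]
contact_force: [-0.7, -0.4, 5.0]
grip_width: 0.013
t 13.15 tcp [0.5031 0.2655 0.148 ] F [-0.7 -0.4  5. ] w 0.013
toolaxes cols
 [[ 0.001  0.881  0.474]
 [ 0.001  0.474 -0.881]
 [-1.     0.001  0.   ]] j [-0.1    0.474 -0.637  1.859  0.349  0.92  -0.406]
moment [-0.23  0.07 -0.04] toolyaw 28.270201633697877
```

```bash
for i in 1 2 3; do python3 -m pendant '[0,0,0,0,0.03, 0,0,0,0,0.03, 0,0,0,0,0]' >/dev/null; python3 st.py | grep -E "^t |moment"; done
```

```text
t 13.525 tcp [0.5031 0.2655 0.148 ] F [-0.2 -0.9  4.9] w 0.0131
moment [-0.19  0.14 -0.  ] toolyaw 24.839483748167883
t 13.9 tcp [0.5031 0.2655 0.1481] F [ 0.2 -1.7  5.8] w 0.013
moment [-0.41  0.    1.71] toolyaw 21.688411952492146
t 14.275 tcp [0.5031 0.2655 0.1481] F [-0.1 -2.2  7.6] w 0.0126
moment [-0.58 -0.02  2.83] toolyaw 18.451400252182353
```

The stop is reached (about 2.8 Nm resisting, at 62–66° of turn). I'm letting go, backing off and checking.

```bash
python3 -m pendant '[0,0,0,0,0, 50,0,0,0,0, 50,0,0,0,0, 50,0,0,0,0, 50,-4,0,0,0, 50,-20,0,0,0, 50,-30,0,0,0, 50,-30,0,0,0, 50,-30,0,0,0, 50,0,0,0,0]'
python3 look.py w3.png 0.155 0.18 0.5027 0.265 0.04
python3 - <<'E'
from h import *
z=np.load("w.npz")["P"]
b,d,P=cloud("top")
for n,lo,hi in [("lower lugs/plate",.092,.106)]:
    m=(z[...,2]>lo)&(z[...,2]<hi)&(np.hypot(z[...,0]-.5027,z[...,1]-.265)<.085); c=cv2.minAreaRect(z[m][:,:2].astype(np.float32)); print(n,c,np.median(z[m][:,2]))
E
```

```text
clock: 15.52
tcp_pos: [0.5039, 0.2665, 0.2654]
orientation: [0.981, 1.338, -0.971]
contact_force: [0.1, -0.7, 1.0]
grip_width: 0.05
t 15.525 tcp [0.5039 0.2665 0.2654] F [ 0.1 -0.7  1. ] w 0.05
toolaxes cols
 [[ 0.006  0.952  0.307]
 [ 0.003  0.307 -0.952]
 [-1.     0.006 -0.001]] j [-0.083  0.337 -0.642  1.743  0.223  1.128 -0.481]
1405 c [0.5017 0.264 ] size [0.0144 0.046 ] yaw -66.15772 toolyaw 17.882383456021703 medz 0.17000932498261792
delta in tool mm [-0.  -2.9  1.7]
lower lugs/plate ((0.5016027092933655, 0.26377174258232117), (0.11106050759553909, 0.11083352565765381), 84.61972045898438) 0.09627062632724454
```

View pics/w3.png

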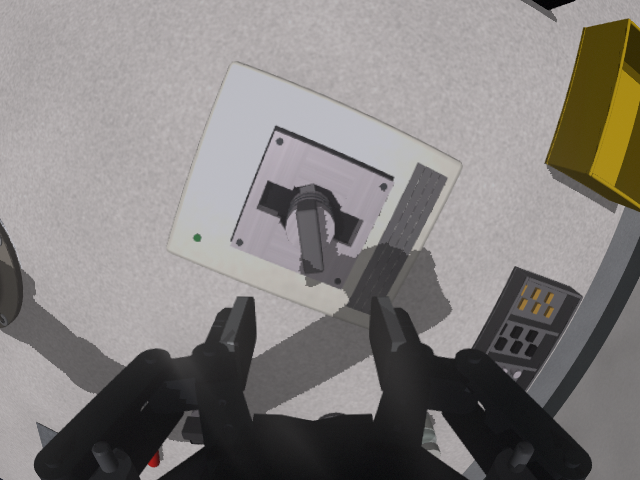

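The wrist view shows the cartridge seated at (312,225) with the slots open at (275,198) and (348,228), so the lugs have turned under the plate. The bar yaw is -66° (61° clockwise of the slots), its top is 74 mm above the plate as expected, and the gripper is clear.

```bash
python3 -c "
from h import *
viewer.grab_frame('top')
for n in ['round_cartridge','three_lug_cartridge']: print(n,[np.round(x['location'],3) for x in nets.look_for(n,'top')[:1]])
print(r.hand_in())"
```

```text
round_cartridge [array([ 0.639, -0.066,  0.053])]
three_lug_cartridge [array([ 0.45 , -0.037,  0.078])]
the job is handed in; nothing more can be done
None
```

I fitted the grey two-lug cartridge into the port, twisted it clockwise to the stop, let go and handed the job in at about 16 s of the 42 s allowed.

- **Seating:** the grip bar's top is 74 mm above the top plate, which matches the cartridge being fully down on the floor.
- **Twist:** after release the bar sits about 61° clockwise of the slots. The resisting moment was near zero until about 60–63°, then rose to 2.8 Nm. The gripper turned about 3° further, and the bar seems to have slipped in the jaws.
- **Gripper:** it was open and about 120 mm above its release position before hand-in, touching nothing.
- **Other cartridges:** the round and three-lug ones are within 4 mm of where they were first located, which is the network's own error. The arm did not touch them or the green and yellow look-alikes; I did not re-measure the green and yellow ones.

No check failed. The top and wrist cameras differed by a steady 1–2 mm, within the calibration error.

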